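# Set up the folding mirror on the tray

### The job

Take the folded mirror stand by its base and set it down gently in the clear part of the smoked tray, wholly inside the rim, square to the tray with its toggle-switch end towards the bed (away from the robot), and let go while it is still folded. Then take the mirror plate alone by its free end and swing it up past upright until it leans back on its stop and stays there by itself, the base still flat in its place. Neither slam it nor press hard on it, and leave the other things where they are.

Things in the scene. Friction and masses are not known exactly. Their poses are not given: they have to be found in the camera images.
- stand: folded mirror stand: white base 190 x 62 x 20 mm with a grey mirror plate folded flat on it; 0.52 kg in all. Origin: centre of the base's underside. x axis along its length towards the toe (the end with a small toggle switch, 11 mm high), y across, z up. It starts flat beside the tray, toe roughly away from the robot, yaw within 0.8 rad. Grip it across the 62 mm.
- prop (a joint): angle of the mirror plate (rad): 0 folded flat, 1.57 upright, 1.92 leaning back on its stop. Hinge line along stand y at stand x = -70, z = 33 mm, near the heel. Opening lifts the toe-side end up and over towards the heel. No spring: let go before upright it falls shut, past upright it falls to the stop and stays.
- prop_end (a point): middle of the free end of the mirror plate, 142 mm from the hinge line: plate 50 mm wide (y), 14 mm thick, narrower than the base. Folded, the end lies at stand x = +72 mm and the plate fills z = 26 to 40 mm, 6 mm above the base's top (z = 20 mm); pinch it across its 50 mm.
- toe (a point): middle of the toe end of the base's underside (stand x = +95 mm)
- heel (a point): middle of the heel end of the base's underside (stand x = -95 mm)
- tray: smoked acrylic tray, fixed, 320 mm (x) x 260 mm (y), rim 14 mm high and 4 mm thick, inner floor 4 mm above the dresser. Origin: centre of its underside; x axis points away from the robot, towards the bed (yaw within 0.12 rad). Cone and watch stand in its far (+x) corners, the rest is clear. It lies on one side of the brush, the stand on the other; the sides may be swapped.
- cone: glass ring cone, 60 mm wide, 91 mm high, at about tray x = +118, y = +80 mm; origin at the centre of its underside. Leave alone.
- watch: gold-tone watch, closed bracelet ring 62 mm across lying on its side, with a 34 mm dial, 35 mm high, at about tray x = +112, y = -75 mm; origin at the ring's centre underneath. Leave alone.
- pot: white ceramic pot with hinged lid, 84 mm wide, 91 mm high, beyond the brush; origin at the centre of its underside. Leave alone.
- brush: black paddle brush, 210 mm long, 62 mm wide, 26 mm high, lying between stand and tray; origin underneath where handle meets paddle, x axis towards the paddle. Leave alone.
There are look-alikes about, which are no part of the job. What is shaped like the stand but red is not meant.

How it is judged:
By the outcome, as a careful person would: the job done as asked, in the order asked, and still so for the second after the job is handed in, with the robot touching nothing.
It also fails if it takes over 64 s, if anything falls off the work surface, if the arm or the gripper's body presses on something with over 40 N, if the wrist force passes 120 N, or if a joint passes its speed limit or range.

### The arm

A 6-joint arm with a two-finger parallel gripper is mounted at the origin on the work surface. World frame = base frame: x ahead of the robot, y to its left, z up, the work surface at z = 0. Lengths are in m, angles in rad, forces in N, time in s.
With the tool pointing down it reaches from about 0.375 to 0.9 m from the base axis. Payload 3.1 kg.
Tool frame: the origin (TCP) lies between the finger pads; the fingertips stand manip.finger_overhang ahead of it and the grasp point (between the pads) lies 5 mm behind it (manip.finger_overhang is the distance from the TCP to the fingertips, in m); z points along the fingers, y is the line along which they close (so a half turn about z gives the same grasp; the last joint's range is limited). The gripper opens to 85 mm and grips with 20 to 120 N. Pads are 22 mm wide; open, the fingers measure 114 mm over their backs; the gripper's body (76 mm by 85 mm) begins 54 mm behind the grasp point. The pads swing forward as they close: fully open they stand 13 mm farther back than shut.
Start: joints at [-1.389, 0.527, 1.433, -0, 1.181, -0.178], TCP at [0.221, -0.585, 0.245] pointing down, gripper open.
Joint ranges: [-3.08, 3.08], [-0.75, 2.2], [0.22, 2.44], [-1.43, 4.57], [0, 2.65], [-2.85, 2.85]. Speed limits (rad/s): [2.79, 2.79, 3.14, 3.14, 3.14, 3.14].

### API

Orientations are given as a unit quaternion [x, y, z, w].
In Python, from station import manip gives the robot as it stands.
- The arm moves only by the tool drive_tool, never from a script. Its argument "plan" is a list of rows, each a list of 7 numbers: the shift along the tool's x, y, z in m, then the turn, a rotation vector about the tool's x, y, z in degrees, then the opening, from -1 (shut) to 1 (fully open). In form: [[x, y, z, wx, wy, wz, gripper], ...]. A call has 1 to 10 rows; each row shifts and turns the commanded pose from where the row before left it, along the tool's axes as they then stand; what a row does not reach is not made up. A row lasts 1/10 s, in which the tool goes at most 50 mm and 8.59 degrees, less where a joint would pass 70% of its speed; a pose out of reach is approached as far as the arm can. A call is refused whole if a number of a shift passes 0.05 or a number of a turn 8.59, either way. A call with a gripper value outside its range is refused whole. The fingers move at their own pace and stop on an object; "newtons" is the grip in N (left out, the last holds). Time passes only in rows, so rows that do not move let the fingers close. It gives the time, the measured TCP pose, the force, the opening and the grip force at its end, in the units of the state.
- manip.sense(): the state, without advancing time (a new reading comes with each control period).
- manip.snapshot(name): name is "scene" or "top"; returns a dict with "image" (400x640x3 uint8, red, green, blue), "z_map" (400x640 float32, m along the optical axis (not along the pixel's ray), 0 where there is no reading), "fov_y" (degrees; the focal length in pixels is half the picture's height over the tangent of half this angle, whatever the lens; pixels are square), "cx", "cy" (the principal point, pixels), "extrinsics" (4x4, takes a point from camera to world coordinates). Camera axes: x right, y up, looking along -z (the intrinsics and any distortion apply to the point x, -y, -z); pixel columns grow to the right and rows downward; lengths in m; the calibration is good to about 2 mm. A picture is of the moment at which its call begins.
- manip.sign_off(): hands the job in; it is judged then, once.
The state is a dict: "t": time; "q": joint angles; "qd": joint speeds; "tau": joint torques, N m; "tcp_pos": TCP position; "tool_rot": TCP orientation; "force": force on the tool from outside, world axes, zero at the start; "ft_torque": the same for the moment, N m; "finger_gap": opening from 0.0 (shut) to 1.0 (fully open); "gripper_force": force on a finger pad.
Only numpy, scipy, OpenCV 4.12 (cv2) and the standard library are available. Lean on these libraries where they do the work, as an engineer would, in place of code of your own. Each camera call takes 0.05 s, during which the arm holds its last target. There are 200 camera calls.

## Working session

There is one attempt and no reset: what is moved stays moved. The work goes in short steps, Python scripts to look and compute and a tool call to move; the robot and the scene stay as the last step left them, time stands still between calls to the robot, and variables do not carry over. Pictures are saved under pics/ and viewed, at most 10 in all, crops included, and the job is handed in when it is done.

Besides the shell and the picture viewer there is one more tool, called after "Request:" in YAML: its name, and indented under it one key for each argument. drive_tool: Moves the arm, as the interface text tells. Its arguments: {"type":"object","properties":{"plan":{"type":"array"},"newtons":{"type":"number"}},"required":["plan"]}

```bash
mkdir -p pics; ls; cat > h.py <<'E'
import numpy as np, cv2
from station import manip
def snap(n):
    d=manip.snapshot(n); return d
def pts(d):
    h,w=d["z_map"].shape; f=h/2/np.tan(np.radians(d["fov_y"])/2)
    v,u=np.mgrid[:h,:w]; z=d["z_map"]
    P=np.stack([(u-d["cx"])/f*z,-(v-d["cy"])/f*z,-z],-1)
    E=np.array(d["extrinsics"]); return P@E[:3,:3].T+E[:3,3]
E
python3 - <<'E'
from h import *
s=manip.sense(); print(s, manip.finger_overhang)
for n in("scene","top"):
    d=snap(n); cv2.imwrite(f"pics/{n}0.png",d["image"][:,:,::-1]); np.savez(f"{n}0.npz",**d)
    print(n,d["fov_y"],d["cx"],d["cy"],np.round(d["extrinsics"],3).tolist(),[k for k in d])
E
```

```text
pics
{'t': 0.0, 'q': array([-1.38848783e+00,  5.28485288e-01,  1.43395240e+00,  1.03807252e-05,
        1.18142406e+00, -1.78494939e-01]), 'qd': array([ 0.00073322,  0.00021788, -0.00018113, -0.00057198,  0.00243572,
       -0.00047827]), 'tau': array([ 1.21073033e-03, -4.42341757e+01, -1.78024864e+01, -2.76264664e-04,
        8.47419753e-03, -3.57602225e-06]), 'tcp_pos': array([ 0.22054184, -0.58402696,  0.24430593]), 'tool_rot': array([ 9.83771415e-01,  1.79422730e-01,  2.63626970e-06, -1.13455545e-03]), 'force': array([0.36757613, 0.20325074, 0.33919893]), 'ft_torque': array([-0.00391996,  0.02919611,  0.01069866]), 'gripper_force': 0.0, 'finger_gap': 0.9978357818948805} 0.014
scene 49.90529710611466 319.9516293850694 196.9995023863087 [[0.573, -0.608, 0.549, 1.164], [0.819, 0.412, -0.399, -0.547], [0.016, 0.679, 0.734, 0.932], [0.0, 0.0, 0.0, 1.0]] ['image', 'z_map', 'fov_y', 'cx', 'cy', 'extrinsics']
top 48.36747830824762 321.27899512758245 196.8533250475938 [[0.022, 0.998, -0.054, 0.446], [-1.0, 0.023, 0.017, -0.058], [0.019, 0.054, 0.998, 1.07], [0.0, 0.0, 0.0, 1.0]] ['image', 'z_map', 'fov_y', 'cx', 'cy', 'extrinsics']
```

View pics/scene0.png

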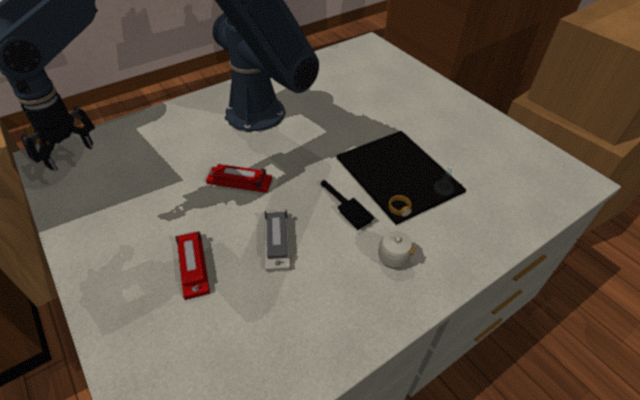

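View pics/top0.png

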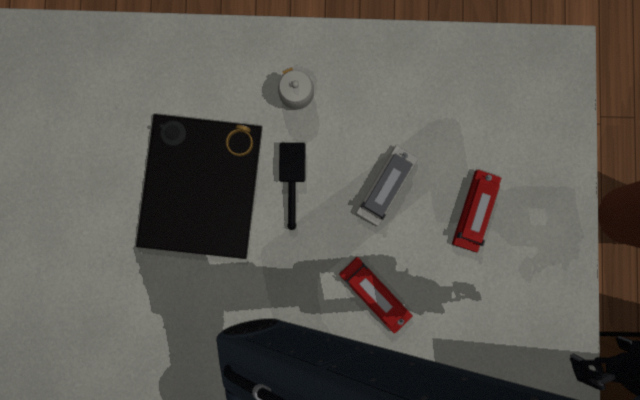

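Top view: tray at (200,187), toggle at the stand's top-right end. Candidates: grey-white stand at (385,186) in the top view and (277,240) in the scene view. The red ones are at (478,210) and (375,295) in the top view. I choose the grey-white one.

```bash
cat > m.py <<'E'
from h import *
def load(n): return dict(np.load(n+".npz"))
T,S=load("top0"),load("scene0")
for n,d,(u0,u1,v0,v1) in(("top",T,(340,425,135,235)),("scene",S,(255,300,200,275))):
    P=pts(d); R=P[v0:v1,u0:u1].reshape(-1,3); C=d["image"][v0:v1,u0:u1].reshape(-1,3).astype(int)
    print(n,"table z",np.round(np.percentile(R[:,2],[1,5,25,50,75,90,97,99.5]),4))
    for lo,hi in((.010,.08),(.03,.045),(.014,.026)):
        m=(R[:,2]>lo)&(R[:,2]<hi); r=cv2.minAreaRect(R[m][:,:2].astype(np.float32)*1000); print(lo,hi,m.sum(),r,np.median(R[m],0).round(4))
print("tray")
for n,d in(("top",T),("scene",S)):
    P=pts(d).reshape(-1,3); C=d["image"].reshape(-1,3).astype(int)
    m=(P[:,1]>.05)&(P[:,1]<.6)&(P[:,0]>.3)&(P[:,0]<.8)&(P[:,2]>.009)&(P[:,2]<.02)
    Q=P[m]; img=np.zeros((600,700),np.uint8)
    img[((Q[:,0]-.2)*1000).astype(int).clip(0,599),((Q[:,1])*1000).astype(int).clip(0,699)]=255
    img=cv2.dilate(img,np.ones((5,5))); k,l,st,ce=cv2.connectedComponentsWithStats(img)
    for i in range(1,k):
        if st[i][4]>800:
            yy,xx=np.where(l==i); print(n,cv2.minAreaRect(np.stack([yy+200,xx],1).astype(np.float32)),st[i])
    m2=(C.sum(1)<75)&(P[:,1]>.1)&(P[:,1]<.5)&(P[:,0]>.3)&(P[:,0]<.75)&(P[:,2]<.02)
    # dark blob
    dk=(m2.reshape(400,640)).astype(np.uint8); k,l,st,ce=cv2.connectedComponentsWithStats(dk)
    i=1+st[1:,4].argmax(); X=P[(l==i).ravel()]
    print("dark",st[i],cv2.minAreaRect(X[:,:2].astype(np.float32)*1000),np.median(X[:,2]))
    for nm,b,lo in(("cone",(.6,.8,.3,.5),.03),("watch",(.55,.8,.15,.3),.02)):
        k=(P[:,0]>b[0])&(P[:,0]<b[1])&(P[:,1]>b[2])&(P[:,1]<b[3])&(P[:,2]>lo); print(nm,k.sum(),P[k].mean(0).round(3) if k.any() else 0,P[k].max(0).round(3) if k.any() else 0,P[k].min(0).round(3) if k.any() else 0)
c=T["image"][140:240,335:435,::-1]; cv2.imwrite("pics/crop.png",cv2.resize(c,None,fx=5,fy=5,interpolation=2))
E
python3 m.py
```

```text
top table z [-0.0044 -0.0028 -0.0007  0.0009  0.0121  0.0399  0.0424  0.5635]
0.01 0.08 2089 ((535.819580078125, -231.24307250976562), (62.23823928833008, 190.3789825439453), 60.500675201416016) [ 0.5333 -0.2275  0.0389]
0.03 0.045 1379 ((538.58740234375, -232.2039031982422), (59.767669677734375, 159.48399353027344), 60.8183708190918) [ 0.5329 -0.2288  0.0404]
0.014 0.026 672 ((535.8790893554688, -231.2767333984375), (62.23823928833008, 190.2422332763672), 60.500675201416016) [ 0.5365 -0.2186  0.0199]
scene table z [-0.0024 -0.0011  0.001   0.0033  0.0382  0.0419  0.0436  0.0457]
0.01 0.08 1382 ((534.8743286132812, -230.88632202148438), (61.38387680053711, 193.61561584472656), 60.20545196533203) [ 0.5566 -0.2426  0.0399]
0.03 0.045 884 ((537.4169921875, -233.74560546875), (59.80918884277344, 163.58384704589844), 59.833900451660156) [ 0.5396 -0.2344  0.0411]
0.014 0.026 445 ((535.152099609375, -230.50460815429688), (60.9194450378418, 193.67103576660156), 60.02907943725586) [ 0.5948 -0.2601  0.021 ]
tray
top ((524.644287109375, 213.998291015625), (266.2170104980469, 325.33941650390625)
[... 615 characters left out ...]
, 123.65472412109375), 85.2363510131836) [ 80 200  20 124 965]
scene ((489.06243896484375, 345.3984680175781), (15.767581939697266, 140.56423950195312), 86.02750396728516) [ 335  219   20  141 1177]
scene ((658.2509155273438, 157.12088012695312), (283.0010070800781, 129.0372314453125), 53.46492004394531) [  69  326  239  170 3205]
scene ((651.7852783203125, 275.44964599609375), (65.21086120605469, 59.80392837524414), 34.99201583862305) [ 246  419   66   64 1846]
dark [ 337  132  128   88 5045] ((525.2861328125, 216.61422729492188), (259.6441345214844, 323.8492126464844), 85.20278930664062) 0.006225525163896739
cone 0 0 0 0
watch 197 [0.653 0.271 0.05 ] [0.685 0.288 0.098] [0.626 0.151 0.02 ]
```

View pics/crop.png

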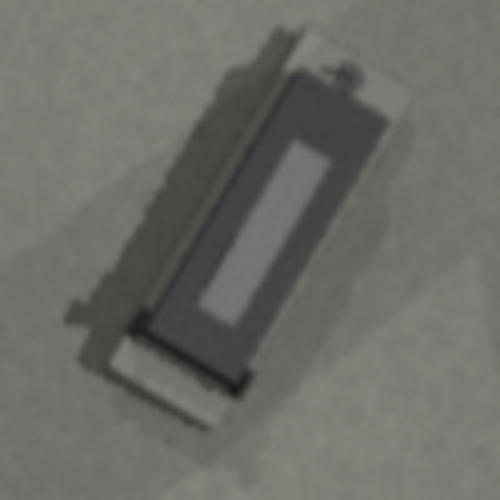

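The crop shows a grey plate on a white base, with the toggle at crop (345,75) on the far end and the hinge at (190,355). That confirms the choice. From both views the stand is centred at (0.535,-0.231) with yaw about -29.6°. The tray is at (0.525,0.214) with yaw about -5°.

Request:
drive_tool:
  plan:
    - [0.03,-0.015,0.006,0,0,0,1]
    - [0.042,-0.022,0.008,0,0,0,1]
    - [0.042,-0.022,0.008,0,0,0,1]
    - [0.042,-0.022,0.008,0,0,0,1]
    - [0.042,-0.022,0.008,0,0,0,1]
    - [0.042,-0.022,0.008,0,0,0,1]
    - [0.042,-0.022,0.008,0,0,0,1]
    - [0.042,-0.022,0.008,0,0,0,1]
    - [0.042,-0.022,0.008,0,0,0,1]
    - [0.042,-0.022,0.008,0,0,0,1]
  newtons: 60

```text
t: 1.1
tcp_pos: [0.5281, -0.2397, 0.1667]
tool_rot: [0.984, 0.179, -0.0, -0.0]
force: [-0.3, -0.9, -0.0]
finger_gap: 0.999
gripper_force: 0.0
```

Request:
drive_tool:
  plan:
    - [0.012,-0.007,0,0,0,-8.5,1]
    - [0,0,0,0,0,-8.5,1]
    - [0,0,0,0,0,-8.5,1]
    - [0,0,0,0,0,-8.5,1]
    - [0,0,0,0,0,-8.5,1]
    - [0,0,0,0,0,-8.5,1]
    - [0,0,0,0,0,-8.5,1]
    - [0,0,0,0,0,-8.5,1]
    - [0,0,0,0,0,-8.5,1]
    - [0,0,0,0,0,-8.5,1]

```text
t: 2.1
tcp_pos: [0.5357, -0.2304, 0.1669]
tool_rot: [0.602, 0.799, -0.0, -0.001]
force: [0.1, -0.7, 0.8]
finger_gap: 0.997
gripper_force: 0.0
```

Request:
drive_tool:
  plan:
    - [0,0,0,0,0,-8.5,1]
    - [0,0,0,0,0,-8.5,1]
    - [0,0,0,0,0,-8.5,1]
    - [0,0,0,0,0,-8.5,1]
    - [0,0,0,0,0,-8.5,1]
    - [0,0,0,0,0,-2.2,1]
    - [0,0,0,0,0,0,1]
    - [0,0,0,0,0,0,1]
    - [0,0,0,0,0,0,1]

```text
t: 3.0
tcp_pos: [0.5358, -0.2306, 0.1671]
tool_rot: [0.256, 0.967, 0.0, -0.0]
force: [0.4, -0.0, -0.0]
finger_gap: 1.002
gripper_force: 0.0
```

```bash
python3 - <<'E'
from h import *
s=manip.sense(); print(s["q"].round(4),s["tcp_pos"].round(4)); t=s["tcp_pos"]
d=snap("scene"); P=pts(d).reshape(-1,3)
a=np.radians(150.3); ex=np.array([np.cos(a),np.sin(a)]); ey=np.array([np.sin(a),-np.cos(a)])
r=P-t; X=r[:,:2]@ex; Y=r[:,:2]@ey; k=(abs(X)<.03)&(abs(Y)<.08)&(P[:,2]>.08)
for lab,m in(("y+",k&(Y>.02)),("y-",k&(Y<-.02))):
    print(lab,m.sum(),np.percentile(r[m,2],[0,1,3,10]).round(4)); b=m&(r[:,2]<np.percentile(r[m,2],10)+.004); print(X[b].min().round(4),X[b].max().round(4),Y[b].min().round(4),Y[b].max().round(4))
cv2.imwrite("pics/s1.png",cv2.resize(d["image"][100:300,150:400,::-1],None,fx=3,fy=3))
E
```

```text
[-0.5978  0.5719  1.6125  0.      0.9577 -1.6508] [ 0.5358 -0.2306  0.1671]
y+ 1456 [0.0048 0.0134 0.0323 0.0571]
-0.0152 0.0141 0.0287 0.0729
y- 1606 [0.0055 0.0153 0.0327 0.0565]
-0.0161 0.0145 -0.0746 -0.0325
```

Request:
drive_tool:
  plan:
    - [0,0,0.02,0,0,0,1]
    - [0,0,0.03,0,0,0,1]
    - [0,0,0.03,0,0,0,1]
    - [0,0,0.03,0,0,0,1]
    - [0,0,0.02,0,0,0,1]
    - [0,0,0.013,0,0,0,1]
    - [0,0,0.008,0,0,0,1]
    - [0,0,0.004,0,0,0,1]
    - [0,0,0,0,0,0,1]
    - [0,0,0,0,0,0,1]

```text
t: 4.05
tcp_pos: [0.5365, -0.231, 0.0132]
tool_rot: [0.256, 0.967, -0.0, 0.001]
force: [-0.4, -0.4, -0.3]
finger_gap: 0.998
gripper_force: 0.0
```

Request:
drive_tool:
  plan:
    - [0,0,0,0,0,0,0.6]
    - [0,0,0,0,0,0,0.5]
    - [0,0,0,0,0,0,0.4]
    - [0,0,0,0,0,0,0.3]
    - [0,0,0,0,0,0,0.3]
    - [0,0,0,0,0,0,0.2]
    - [0,0,0,0,0,0,0.2]
  newtons: 60

```text
t: 4.75
tcp_pos: [0.5363, -0.2309, 0.0134]
tool_rot: [0.256, 0.967, -0.0, 0.001]
force: [-1.5, 0.5, 5.3]
finger_gap: 0.708
gripper_force: 63.8
```

Request:
drive_tool:
  plan:
    - [0,0,-0.004,0,0,0,0]
    - [0,0,-0.01,0,0,0,0]
    - [0,0,-0.016,0,0,0,0]
    - [0,0,-0.02,0,0,0,0]
    - [0,0,-0.02,0,0,0,0]
    - [0,0,-0.02,0,0,0,0]
    - [0,0,-0.02,0,0,0,0]
    - [0,0,-0.01,0,0,0,0]
    - [0,0,0,0,0,0,0]
    - [0,0,0,0,0,0,0]

```text
t: 5.75
tcp_pos: [0.5354, -0.2302, 0.1318]
tool_rot: [0.256, 0.967, 0.0, -0.001]
force: [0.1, 0.6, -6.1]
finger_gap: 0.708
gripper_force: 67.0
```

```bash
cat > loc.py <<'E'
from h import *
def loc(n,uv=None,guess=(.536,-.231),z0=0,rad=.13,lo=.008,hi=.05):
    "stand by points between z0+lo and z0+hi near guess"
    d=snap(n); P=pts(d).reshape(-1,3); C=d["image"].reshape(-1,3).astype(int)
    m=(np.hypot(P[:,0]-guess[0],P[:,1]-guess[1])<rad)&(P[:,2]>z0+lo)&(P[:,2]<z0+hi)
    return d,P[m],C[m]
E
python3 - <<'E'
from loc import *
s=manip.sense(); print(s["q"].round(4),s["tcp_pos"].round(4),s["force"])
d,P,C=loc("scene",z0=.08,lo=.0,hi=.07)
cv2.imwrite("pics/s2.png",cv2.resize(d["image"][120:320,170:400,::-1],None,fx=3,fy=3))
z=np.sort(P[:,2]); print(len(P),np.histogram(P[:,2],bins=14))
E
```

```text
[-0.5977  0.6228  1.6379  0.      0.8822 -1.6514] [ 0.5354 -0.2302  0.1318] [ 0.06892381  0.55555071 -6.12259515]
591 (array([  9,  15,  18,  12,  22,  14,  24,  56, 178, 155,  39,  12,  15,
        22]), array([0.12041244, 0.12252171, 0.12463098, 0.12674026, 0.12884953,
       0.1309588 , 0.13306808, 0.13517735, 0.13728662, 0.1393959 ,
       0.14150517, 0.14361445, 0.14572372, 0.14783299, 0.14994227]))
```

View pics/s2.png

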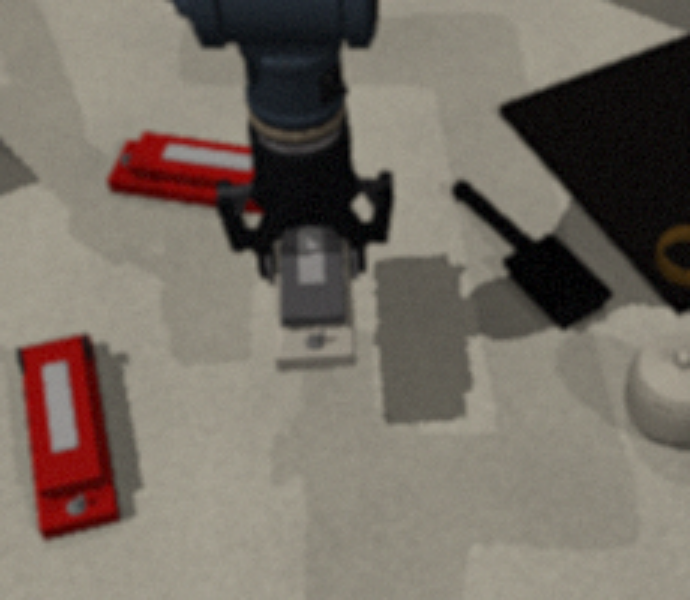

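The stand is held level by its base and folded, with the toggle end at crop (320,340). Now over to the tray.

Request:
drive_tool:
  plan:
    - [0.01,0.015,0,0,0,0,0]
    - [0.022,0.0325,0,0,0,0,0]
    - [0.022,0.0325,0,0,0,0,0]
    - [0.022,0.0325,0,0,0,0,0]
    - [0.022,0.0325,0,0,0,0,0]
    - [0.022,0.0325,0,0,0,0,0]
    - [0.022,0.0325,0,0,0,0,0]
    - [0.022,0.0325,0,0,0,0,0]
    - [0.022,0.0325,0,0,0,0,0]
    - [0.022,0.0325,0,0,0,0,0]

```text
t: 6.8
tcp_pos: [0.5054, 0.1418, 0.1315]
tool_rot: [0.256, 0.967, -0.0, -0.001]
force: [0.7, -0.5, -4.4]
finger_gap: 0.708
gripper_force: 66.9
```

Request:
drive_tool:
  plan:
    - [0.022,0.032,0,0,0,0,0]
    - [0.015,0.022,0,0,0,0,0]
    - [0.008,0.011,0,0,0,0,0]
    - [0,0,0,0,0,-5,0]
    - [0,0,0,0,0,-7,0]
    - [0,0,0,0,0,-7,0]
    - [0,0,0,0,0,-5.9,0]
    - [0,0,0,0,0,0,0]
    - [0,0,0,0,0,0,0]

```text
t: 7.7
tcp_pos: [0.4996, 0.218, 0.1318]
tool_rot: [0.043, 0.999, -0.0, -0.001]
force: [-0.1, -0.5, -4.7]
finger_gap: 0.704
gripper_force: 66.9
```

```bash
python3 - <<'E'
from loc import *
s=manip.sense(); print(s["q"].round(4),s["tcp_pos"].round(4),s["tool_rot"].round(4),s["force"].round(1)); t=s["tcp_pos"]
# stand seen by scene camera: base top ~ z .14 and plate top ~.16
for n in("scene","top"):
    d,P,C=loc(n,guess=t[:2],z0=0,lo=.10,hi=.165,rad=.12)
    a=np.radians(-4.8); ex=np.array([np.cos(a),np.sin(a)]); ey=np.array([-ex[1],ex[0]])
    r=P[:,:2]-t[:2]; X,Y=r@ex,r@ey; k=X>.05
    print(n,k.sum(),np.percentile(X[k],[90,99,99.8]).round(4),np.percentile(Y[k],[.5,5,50,95,99.5]).round(4),np.median(P[k,2]).round(4),
      "top at .11-.145 z",np.median(P[k&(P[:,2]<.148)&(X>.08),2]))
    cv2.imwrite(f"pics/{n}3.png",d["image"][:,:,::-1])
# tray again, full rim in scene + top, refine with rim points
T=np.load("top0.npz"); P=pts(T).reshape(-1,3)
m=(P[:,1]>.05)&(P[:,1]<.4)&(P[:,0]>.35)&(P[:,0]<.75)&(P[:,2]>.010)&(P[:,2]<.02)
c=np.array([.525,.2145]); r=P[m][:,:2]-c; X,Y=r@ex,r@ey
for nm,A,B,h in(("x+",X,Y,.158),("x-",-X,Y,.158),("y+",Y,X,.128),("y-",-Y,X,.128)):
    k=(abs(A-h)<.006)&(abs(B)<.13 if 'x' in nm else abs(B)<.15); p=np.polyfit(B[k],A[k],1); print(nm,k.sum(),np.median(A[k]).round(4),np.degrees(p[0]).round(2))
E
```

```text
[ 2.0630e-01  5.8450e-01  1.7341e+00 -1.0000e-04  8.2440e-01 -1.2793e+00] [0.4996 0.218  0.1318] [ 4.250e-02  9.991e-01 -2.000e-04 -7.000e-04] [-0.1 -0.5 -4.7]
scene 428 [0.0924 0.0945 0.0948] [-0.0332 -0.0319 -0.0089  0.023   0.0286] 0.1406 top at .11-.145 z 0.1369837062690633
top 636 [0.0896 0.0935 0.0941] [-0.032  -0.031  -0.006   0.0237  0.0296] 0.1403 top at .11-.145 z 0.13807753933833256
x+ 199 0.1576 0.14
x- 207 0.1576 -0.21
y+ 266 0.1267 -0.25
y- 224 0.1284 0.23
```

Request:
drive_tool:
  plan:
    - [0,0,0.012,0,0,0,0]
    - [0,0,0.02,0,0,0,0]
    - [0,0,0.02,0,0,0,0]
    - [0,0,0.02,0,0,0,0]
    - [0,0,0.015,0,0,0,0]
    - [0,0,0.01,0,0,0,0]
    - [0,0,0.007,0,0,0,0]
    - [0,0,0.004,0,0,0,0]
    - [0,0,0.002,0,0,0,0]
    - [0,0,0,0,0,0,0]

```text
t: 8.8
tcp_pos: [0.5005, 0.2183, 0.0225]
tool_rot: [0.041, 0.999, 0.0, 0.0]
force: [0.3, 0.6, -4.6]
finger_gap: 0.711
gripper_force: 66.9
```

Request:
drive_tool:
  plan:
    - [0,0,0.001,0,0,0,0]
    - [0,0,0.001,0,0,0,0]
    - [0,0,0,0,0,0,0]

```text
t: 9.1
tcp_pos: [0.5003, 0.2183, 0.0206]
tool_rot: [0.041, 0.999, 0.0, 0.0]
force: [0.3, -0.6, -5.0]
finger_gap: 0.709
gripper_force: 66.9
```

Request:
drive_tool:
  plan:
    - [0,0,0.001,0,0,0,0]
    - [0,0,0.001,0,0,0,0]
    - [0,0,0,0,0,0,0]

```text
t: 9.4
tcp_pos: [0.5001, 0.2182, 0.0182]
tool_rot: [0.041, 0.999, -0.0, -0.0]
force: [0.9, -0.2, -5.3]
finger_gap: 0.709
gripper_force: 66.9
```

Request:
drive_tool:
  plan:
    - [0,0,0.0007,0,0,0,0]
    - [0,0,0.0007,0,0,0,0]
    - [0,0,0,0,0,0,0]

```text
t: 9.7
tcp_pos: [0.5002, 0.2183, 0.0175]
tool_rot: [0.041, 0.999, 0.0, 0.0]
force: [-2.0, -0.5, 2.0]
finger_gap: 0.712
gripper_force: 67.7
```

Request:
drive_tool:
  plan:
    - [0,0,0,0,0,0,0.75]
    - [0,0,0,0,0,0,0.85]
    - [0,0,0,0,0,0,1]
    - [0,0,0,0,0,0,1]
    - [0,0,0,0,0,0,1]
    - [0,0,-0.01,0,0,0,1]
    - [0,0,-0.02,0,0,0,1]
    - [0,0,-0.03,0,0,0,1]
    - [0,0,-0.03,0,0,0,1]
    - [0,0,-0.03,0,0,0,1]

```text
t: 10.7
tcp_pos: [0.5, 0.2182, 0.1386]
tool_rot: [0.041, 0.999, 0.0, 0.0]
force: [0.9, -0.1, -0.7]
finger_gap: 0.999
gripper_force: 0.0
```

Request:
drive_tool:
  plan:
    - [0,0,-0.03,0,-4,0,1]
    - [0,0,-0.02,0,-8,0,1]
    - [0,0,-0.02,0,-8,0,1]
    - [0,0,0,0,0,0,1]
    - [0,0,0,0,0,0,1]

```text
t: 11.2
tcp_pos: [0.4944, 0.219, 0.2072]
tool_rot: [0.04, 0.984, -0.007, 0.173]
force: [0.1, 0.6, -0.4]
finger_gap: 1.007
gripper_force: 0.0
```

```bash
python3 - <<'E'
from loc import *
s=manip.sense(); print(s["q"].round(4),s["tcp_pos"].round(4),s["tool_rot"].round(4),s["force"].round(1))
a=np.radians(-5.0); ex=np.array([np.cos(a),np.sin(a)]); ey=np.array([-ex[1],ex[0]]); c=np.array([.525,.214])
for n in("scene","top"):
    d,P,C=loc(n,guess=(.50,.217),lo=.017,hi=.06,rad=.11); r=P[:,:2]-c
    X,Y=r@ex,r@ey; ok=C.max(1)>-1
    print(n,len(P),cv2.minAreaRect((np.stack([X,Y],1)*1000).astype(np.float32)),np.histogram(P[:,2],8))
    np.savez(n+"4.npz",**d); cv2.imwrite(f"pics/{n}4.png",d["image"][:,:,::-1])
    k=(P[:,2]>.038)&(P[:,2]<.05); print("plate",cv2.minAreaRect((np.stack([X,Y],1)[k]*1000).astype(np.float32)),np.median(P[k,2]),X[k].max())
a=cv2.imread("pics/scene4.png")[100:260,280:500]; b=cv2.imread("pics/top4.png")[80:280,100:300]
cv2.imwrite("pics/j4.png",np.hstack([cv2.resize(a,(440,400)),cv2.resize(b,(350,400))]))
E
```

```text
[ 0.2731  0.3938  1.898  -0.2354  0.5331 -1.032 ] [0.4944 0.219  0.2072] [ 0.0403  0.984  -0.007   0.1734] [ 0.1  0.6 -0.4]
scene 1040 ((-24.927993774414062, 0.08932876586914062), (192.64401245117188, 64.51921081542969), 0.2221573144197464) (array([ 61, 185, 147,  15,  42,  86, 418,  86]), array([0.0170493 , 0.02146432, 0.02587934, 0.03029437, 0.03470939,
       0.03912441, 0.04353943, 0.04795445, 0.05236948]))
plate ((-29.065811157226562, -0.97442626953125), (62.01850509643555, 154.2061309814453), 88.38420104980469) 0.045925394597162716 0.04741638906371692
top 1753 ((-25.67455291748047, 0.6016654968261719), (190.02426147460938, 62.60385513305664), 0.3141336441040039) (array([104, 467, 137,  17,  26, 216, 678, 108]), array([0.01704895, 0.02125055, 0.02545215, 0.02965376, 0.03385536,
       0.03805696, 0.04225857, 0.04646017, 0.05066177]))
plate ((-21.95722198486328, 2.6806716918945312), (160.0730743408203, 60.3679084777832), 1.4524232149124146) 0.04390045902750972 0.057970466391418084
```

View pics/j4.png

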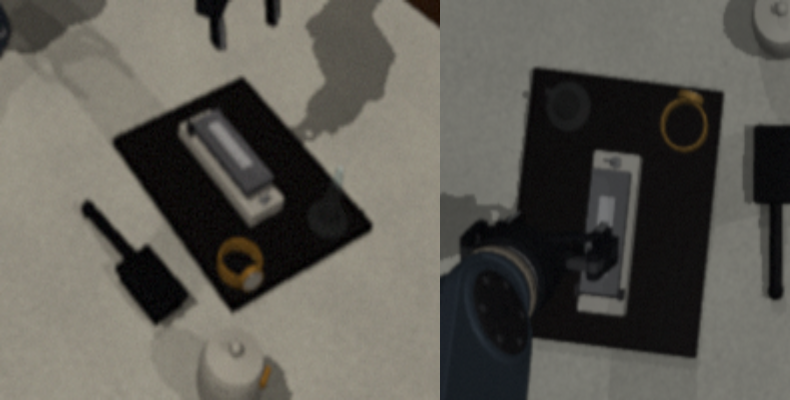

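The left picture shows the stand alone in the middle of the tray, folded, with the toe at (270,200) in that view and clear of the watch (240,262) and cone (325,215). Measured in tray coordinates it sits at (-25,0), square to 0.3°. Next I'll fit the arm kinematics to plan the swing.

```bash
cat > kin.py <<'E'
import numpy as np
from scipy.optimize import least_squares
from scipy.spatial.transform import Rotation as R
D=[([-1.38849,.52849,1.43395,0,1.18142,-.1785],(.22054,-.58403,.24431)),([-.5978,.5719,1.6125,0,.9577,-1.6508],(.5358,-.2306,.1671)),
([-.5977,.6228,1.6379,0,.8822,-1.6514],(.5354,-.2302,.1318)),([.2063,.5845,1.7341,0,.8244,-1.2793],(.4996,.218,.1318)),([.2731,.3938,1.898,-.2354,.5331,-1.032],(.4944,.219,.2072))]
rz=lambda a:R.from_euler("z",a); ry=lambda a:R.from_euler("y",a)
def fk(q,p):
    L1,L2,h,L3,d=p
    A=rz(q[0]); B=A*ry(q[1]); C=B*ry(q[2]); W=C*rz(q[3])*ry(q[4]); T=W*rz(q[5])
    return A.apply([0,d,h])+B.apply([0,0,L1])+C.apply([0,0,L2])+W.apply([0,0,L3]),T
def res(p): return np.concatenate([fk(q,p)[0]-np.array(x) for q,x in D]+[0.003*(p-np.array([.4,.4,.3,.2,.11]))])
f=least_squares(res,[.4,.4,.3,.2,.11]); p=f.x
lo=np.array([-3.08,-.75,.22,-1.43,0,-2.85]);hi=np.array([3.08,2.2,2.44,4.57,2.65,2.85])
def ik(pos,rot,q0):
    def e(q):
        x,T=fk(q,p); return np.concatenate([(x-pos)*10,(rot.inv()*T).as_rotvec()])
    s=least_squares(e,np.clip(q0,lo+.01,hi-.01),bounds=(lo,hi)); return s.x,np.abs(s.fun).max()
def tool(pitch,yaw):  # tool y = (cos(yaw+90)), pitch 0 = down, + = points toward robot (-x), tool x = -stand x
    return R.from_euler("z",np.pi+yaw)*ry(-pitch)*R.from_euler("x",np.pi)
E
python3 - <<'E'
from kin import *
print(p.round(4),np.abs(f.fun[:15]).max())
for q,x in D: print(fk(q,p)[1].as_quat().round(3),end=" ")
print()
yaw=np.radians(-4.75); ex=np.array([np.cos(yaw),np.sin(yaw),0]); H=np.array([.5001,.2165,0])-.07*ex+[0,0,.037]
for flip in(0,1):
  for t0 in(0,20,30,40,50):
    out=[]; q=np.array(D[4][0]) if not flip else np.array([.27,.4,1.9,.2,.6,2.0])
    for th in range(0,111,10):
        a=np.radians(th); pl=ex*np.cos(a)+np.array([0,0,np.sin(a)])
        T=tool(np.radians(t0-th),yaw); 
        if flip: T=T*rz(np.pi)
        z=T.apply([0,0,1]); pos=H+.128*pl-.003*z
        q,e=ik(pos,T,q); out.append(("%d"%th,"ok" if e<.01 else "%.2f"%e))
    print(flip,t0,out,z.round(2),q.round(2))
E
```

```text
[0.5008 0.3691 0.1814 0.2192 0.1095] 0.020511700941190703
[ 0.569  0.823  0.001 -0.001] [-0.503  0.865  0.    -0.   ] [-0.503  0.864  0.001 -0.   ] [-0.676  0.737  0.    -0.001] [-0.667  0.724 -0.128  0.118] 
0 0 [('0', 'ok'), ('10', 'ok'), ('20', 'ok'), ('30', 'ok'), ('40', '0.11'), ('50', '0.25'), ('60', '0.39'), ('70', '0.50'), ('80', '0.57'), ('90', '0.64'), ('100', '0.83'), ('110', '0.80')] [ 0.94 -0.08  0.34] [ 0.82  0.85  2.05 -1.43  1.64  2.85]
0 20 [('0', 'ok'), ('10', 'ok'), ('20', 'ok'), ('30', 'ok'), ('40', 'ok'), ('50', 'ok'), ('60', '0.09'), ('70', '0.23'), ('80', '0.37'), ('90', '0.48'), ('100', '0.50'), ('110', '0.70')] [ 1.   -0.08 -0.  ] [ 0.79  0.66  2.11 -1.43  1.28  2.64]
0 30 [('0', 'ok'), ('10', 'ok'), ('20', 'ok'), ('30', 'ok'), ('40', 'ok'), ('50', 'ok'), ('60', 'ok'), ('70', '0.08'), ('80', '0.23'), ('90', '0.37'), ('100', '0.46'), ('110', '0.51')] [ 0.98 -0.08 -0.17] [ 0.72  0.52  2.16 -1.43  0.99  2.36]
0 40 [('0', 'ok'), ('10', 'ok'), ('20', 'ok'), ('30', 'ok'), ('40', 'ok'), ('50', 'ok'), ('60', 'ok'), ('70', 'ok'), ('80', '0.08'), ('90', '0.23'), ('100'
[... 878 characters left out ...]
 ('30', '0.25'), ('40', '0.23'), ('50', '0.20'), ('60', '0.16'), ('70', '0.17'), ('80', '0.29'), ('90', '0.47'), ('100', '0.65'), ('110', '0.84')] [ 0.98 -0.08 -0.17] [0.28 0.23 2.33 0.53 0.   2.83]
1 40 [('0', '0.41'), ('10', '0.35'), ('20', '0.29'), ('30', '0.26'), ('40', '0.26'), ('50', '0.24'), ('60', '0.21'), ('70', '0.17'), ('80', '0.17'), ('90', '0.30'), ('100', '0.49'), ('110', '0.67')] [ 0.94 -0.08 -0.34] [0.28 0.24 2.34 0.55 0.   2.83]
1 50 [('0', '0.45'), ('10', '0.42'), ('20', '0.36'), ('30', '0.30'), ('40', '0.26'), ('50', '0.27'), ('60', '0.25'), ('70', '0.21'), ('80', '0.17'), ('90', '0.18'), ('100', '0.32'), ('110', '0.51')] [ 0.86 -0.07 -0.5 ] [0.28 0.24 2.34 0.56 0.   2.84]
```

Request:
drive_tool:
  plan:
    - [0,0,0,0,8,0,1]
    - [0,0,0,0,8,0,1]
    - [0,0,0,0,8,0,1]
    - [0,0,0,0,8,0,1]
    - [0,0,0,0,8,0,1]
    - [0,0,0,0,0,0,1]
    - [0,0,0,0,0,0,1]

```text
t: 12.0
tcp_pos: [0.4953, 0.2183, 0.2049]
tool_rot: [0.041, 0.984, 0.007, -0.174]
force: [-0.3, 0.2, -0.7]
finger_gap: 1.001
gripper_force: 0.0
```

```bash
python3 - <<'E'
from kin import *
from station import manip
s=manip.sense(); print(s["q"].round(4).tolist(),s["tcp_pos"].round(4).tolist(),s["tool_rot"].round(4).tolist())
D.append((s["q"],s["tcp_pos"]))
O={4:[.0403,.984,-.007,.1734],5:s["tool_rot"],0:[.9838,.1794,0,-.001],3:[.0425,.9991,-.0002,-.0007]}
def fk2(q,p,s4,s5=1):
    A=rz(q[0]); B=A*ry(q[1]); C=B*ry(q[2]); W0=C*rz(s4*q[3]); W=W0*ry(q[4]); T=W*rz(q[5]+np.pi/2)
    return A.apply([p[0],p[1],p[2]])+B.apply([0,0,p[3]])+C.apply([p[4],p[5],p[6]])+W0.apply([0,p[7],0])+W.apply([p[8],0,p[9]]),T
for s4 in(1,-1):
    g=lambda p:np.concatenate([fk2(q,p,s4)[0]-np.array(x) for q,x in D]+[1e-3*(p-np.array([0,.11,.18,.45,0,0,.4,0,0,.2]))])
    f=least_squares(g,[0,.11,.18,.45,0,0,.4,0,0,.2]); print(s4,f.x.round(4),np.abs(f.fun[:18]).max())
    for i,o in O.items(): print(i,np.degrees((R.from_quat(o).inv()*fk2(D[i][0],f.x,s4)[1]).as_rotvec()).round(1))
E
```

```text
[0.1636, 0.5977, 1.4795, 0.0851, 1.4047, -1.352] [0.4953, 0.2183, 0.2049] [0.0412, 0.9839, 0.0073, -0.1737]
1 [-2.000e-04  1.103e-01  2.743e-01  5.878e-01  1.139e-01  3.000e-04
  3.918e-01  4.000e-04 -2.000e-04  2.827e-01] 4.770554483199407e-05
4 [-0. -0. -0.]
5 [0. 0. 0.]
0 [ 0.  0. -0.]
3 [-0. -0.  0.]
-1 [-0.0319  0.1409  0.3604  0.2707  0.0123  0.0309  0.4058 -0.0596 -0.1313
  0.1695] 0.03175132338232087
4 [-11.8   7.   23.2]
5 [ 9.4 -2.1 -1.6]
0 [ 0.  0. -0.]
3 [-0. -0.  0.]
```

```bash
python3 - <<'E'
s=open("kin.py").read(); i=s.index("def fk"); j=s.index("lo=np")
s=s[:i]+'''p=None
def fk(q,p=None):
    A=rz(q[0]); B=A*ry(q[1]); C=B*ry(q[2]); W=C*rz(q[3])*ry(q[4]); T=W*rz(q[5]+np.pi/2)
    return A.apply([0,.1103,.2743])+B.apply([0,0,.5878])+C.apply([.1139,0,.3918])+W.apply([0,0,.2827]),T
'''+s[j:]
open("kin.py","w").write(s)
E
cat > sw.py <<'E'
from kin import *
yaw=np.radians(-4.75); ex=np.array([np.cos(yaw),np.sin(yaw),0]); H=np.array([.5001,.2165,0])-.07*ex+[0,0,.037]
rng=np.random.default_rng(0)
def run(path,q,flip):
    out=[];ok=[]
    for th,tilt in path:
        a=np.radians(th); pl=ex*np.cos(a)+np.array([0,0,np.sin(a)])
        T=tool(np.radians(tilt),yaw)*rz(np.pi*flip); z=T.apply([0,0,1]); pos=H+.128*pl-.003*z
        q,e=ik(pos,T,q); ok.append(e<.005); out.append(q)
    return ok,out
if __name__=="__main__":
  for flip in(0,1):
   for t0 in(0,10,20,30,40,50):
    # tilt drops with plate, floor at fin
    for fin in(-110+t0,-60,-45):
        path=[(th,max(t0-th,fin)) for th in range(0,111,5)]
        best=None
        for q0 in([.16,.6,1.48,.085,1.4,-1.35],[.16,.6,1.48,.085,1.4,1.8],[.3,.4,1.9,3.1,.5,0]):
            ok,o=run(path,np.array(q0),flip); n=ok.index(False) if False in ok else len(ok)
            if best is None or n>best[0]: best=(n,o)
        n,o=best; print(flip,t0,fin,"to",(n-1)*5,o[0].round(2),o[n-1].round(2),"dq",np.abs(np.diff(o[:n],axis=0)).max().round(2) if n>1 else 0)
E
python3 sw.py
```

```text
0 0 -110 to 30 [ 0.18  0.78  1.64 -0.    0.72 -1.31] [ 0.27  0.64  1.99 -1.43  0.18  0.17] dq 0.68
0 0 -60 to 30 [ 0.18  0.78  1.64 -0.    0.72 -1.31] [ 0.27  0.64  1.99 -1.43  0.18  0.17] dq 0.68
0 0 -45 to 30 [ 0.18  0.78  1.64 -0.    0.72 -1.31] [ 0.27  0.64  1.99 -1.43  0.18  0.17] dq 0.68
0 10 -100 to 40 [ 0.16  0.82  1.52  0.05  0.97 -1.36] [ 0.28  0.59  2.01 -1.32  0.18  0.07] dq 0.66
0 10 -60 to 40 [ 0.16  0.82  1.52  0.05  0.97 -1.36] [ 0.28  0.59  2.01 -1.32  0.18  0.07] dq 0.66
0 10 -45 to 40 [ 0.16  0.82  1.52  0.05  0.97 -1.36] [ 0.28  0.59  2.01 -1.32  0.18  0.07] dq 0.66
0 20 -90 to 50 [ 0.14  0.88  1.4   0.08  1.2  -1.39] [ 0.29  0.55  2.03 -1.22  0.2  -0.02] dq 0.61
0 20 -60 to 50 [ 0.14  0.88  1.4   0.08  1.2  -1.39] [ 0.29  0.55  2.03 -1.22  0.2  -0.02] dq 0.61
0 20 -45 to 50 [ 0.14  0.88  1.4   0.08  1.2  -1.39] [ 0.29  0.55  2.03 -1.22  0.2  -0.02] dq 0.61
0 30 -80 to 60 [ 0.13  0.95  1.27  0.1   1.43 -1.4 ] [ 0.31  0.51  2.06 -1.17  0.21 -0.06] dq 0.58
0 30 -60 to 60 [ 0.13  0.95  1.27  0.1   1.43 -1.4 ] [ 0.31  0.51  2.06 -1.17  0.21 -0.06] dq 0.58
0 30 -45 to 
[... 1644 characters left out ...]
1.74] [ 0.28  0.52  1.99 -0.61  0.27  2.5 ] dq 0.3
1 30 -45 to 55 [0.13 0.95 1.27 0.1  1.43 1.74] [ 0.28  0.52  1.99 -0.61  0.27  2.5 ] dq 0.3
1 40 -70 to 65 [0.11 1.03 1.15 0.13 1.64 1.73] [ 0.3   0.48  2.02 -0.61  0.28  2.52] dq 0.31
1 40 -60 to 65 [0.11 1.03 1.15 0.13 1.64 1.73] [ 0.3   0.48  2.02 -0.61  0.28  2.52] dq 0.31
1 40 -45 to 65 [0.11 1.03 1.15 0.13 1.64 1.73] [ 0.3   0.48  2.02 -0.61  0.28  2.52] dq 0.31
1 50 -60 to 75 [0.11 1.12 1.04 0.15 1.85 1.73] [ 0.32  0.45  2.05 -0.64  0.28  2.56] dq 0.32
1 50 -60 to 75 [0.11 1.12 1.04 0.15 1.85 1.73] [ 0.32  0.45  2.05 -0.64  0.28  2.56] dq 0.32
1 50 -45 to 75 [0.11 1.12 1.04 0.15 1.85 1.73] [ 0.32  0.45  2.05 -0.64  0.28  2.56] dq 0.32
```

Request:
drive_tool:
  plan:
    - [0,0,0,0,7,0,0.7]
    - [0,0,0,0,7,0,0.7]
    - [0,0,0,0,6,0,0.7]
    - [-0.02,0,0.002,0,0,0,0.7]
    - [-0.03,0,0.002,0,0,0,0.7]
    - [-0.03,0,0.002,0,0,0,0.7]
    - [-0.03,0,0.002,0,0,0,0.7]
    - [-0.028,0,0.002,0,0,0,0.7]
    - [-0.018,0,0.001,0,0,0,0.7]
    - [0,0,0,0,0,0,0.7]
  newtons: 20

```text
t: 13.0
tcp_pos: [0.6061, 0.2094, 0.0957]
tool_rot: [0.039, 0.939, 0.014, -0.342]
force: [0.1, -0.9, -0.4]
finger_gap: 0.851
gripper_force: 0.0
```

```bash
cat > st.py <<'E'
from kin import *
from station import manip
ex=np.array([np.cos(np.radians(-4.7)),np.sin(np.radians(-4.7)),0]); ey=np.array([-ex[1],ex[0],0]); Z=np.array([0,0,1.])
C=np.array([.5002,.2182,0]); H=C-.07*ex+.037*Z
def state():
    s=manip.sense(); T=R.from_quat(s["tool_rot"]); z=T.apply([0,0,1]); r=s["tcp_pos"]-H
    return s,T,np.degrees(np.arctan2(-z@ex,-z[2])),np.array([r@ex,r@ey,r[2]])
if __name__=="__main__":
    s,T,tilt,r=state(); print("q",s["q"].round(3),"tilt",tilt.round(2),"rel hinge",r.round(4),"F",s["force"].round(1),"gap",s["finger_gap"].round(3),"y-axis err",np.degrees(np.arcsin(T.apply([1,0,0])@ey)).round(2), "t",s["t"])
E
python3 st.py; python3 - <<'E'
from h import *
d=snap("scene"); cv2.imwrite("pics/s5.png",cv2.resize(d["image"][80:280,260:500,::-1],None,fx=3,fy=3))
E
```

```text
Traceback (most recent call last):
  File "st.py", line 9, in <module>
    s,T,tilt,r=state(); print("q",s["q"].round(3),"tilt",tilt.round(2),"rel hinge",r.round(4),"F",s["force"].round(1),"gap",s["finger_gap"].round(3),"y-axis err",np.degrees(np.arcsin(T.apply([1,0,0])@ey)).round(2), "t",s["t"])
                                                                                                                            ^^^^^^^^^^^^^^^^^^^^^
AttributeError: 'float' object has no attribute 'round'
```

View pics/s5.png

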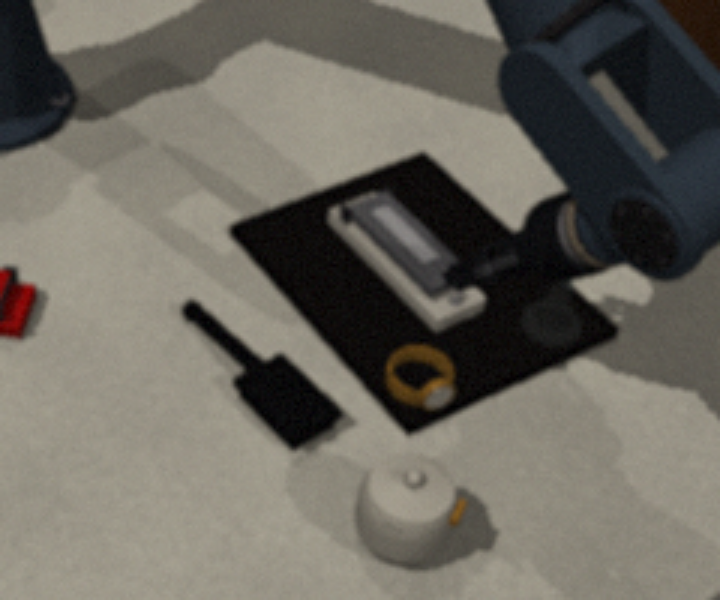

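The gripper is tilted 40° over the plate's free end, at about (460,275) in the crop. It is clear of the watch at (420,375) and the cone at (550,320).

Request:
drive_tool:
  plan:
    - [0,0,0.01,0,0,0,0.7]
    - [0,0,0.015,0,0,0,0.7]
    - [0,0,0.015,0,0,0,0.7]
    - [0,0,0.012,0,0,0,0.7]
    - [0,0,0.008,0,0,0,0.7]
    - [0,0,0.006,0,0,0,0.7]
    - [0,0,0.003,0,0,0,0.7]
    - [0,0,0,0,0,0,0.7]
    - [0,0,0,0,0,0,0.7]

```text
t: 13.95
tcp_pos: [0.563, 0.2131, 0.0451]
tool_rot: [0.039, 0.939, 0.014, -0.341]
force: [1.1, -0.2, 0.9]
finger_gap: 0.851
gripper_force: 0.0
```

```bash
sed -i 's/s\["finger_gap"\].round(3)/round(s["finger_gap"],3)/' st.py; python3 st.py
```

```text
q [ 0.116  1.028  1.145  0.127  1.655 -1.407] tilt 39.94 rel hinge [0.133  0.     0.0081] F [ 1.1 -0.2  0.9] gap 0.851 y-axis err 0.02 t 13.95
```

Request:
drive_tool:
  plan:
    - [0,0,0.002,0,0,0,0.7]
    - [0,0,0,0,0,0,0.5]
    - [0,0,0,0,0,0,0.35]
    - [0,0,0,0,0,0,0.25]
    - [0,0,0,0,0,0,0.2]
    - [0,0,0,0,0,0,0.1]
    - [0,0,0,0,0,0,0.1]
    - [0,0,0,0,0,0,0.1]

```text
t: 14.75
tcp_pos: [0.5614, 0.2132, 0.0435]
tool_rot: [0.039, 0.939, 0.014, -0.342]
force: [1.5, 0.5, 0.7]
finger_gap: 0.578
gripper_force: 24.2
```

```bash
python3 st.py
```

```text
q [ 0.116  1.029  1.149  0.128  1.651 -1.408] tilt 39.98 rel hinge [0.1314 0.     0.0065] F [1.5 0.5 0.7] gap 0.578 y-axis err 0.02 t 14.75
```

Request:
drive_tool:
  plan:
    - [0.0033,0,-0.0032,0,-2,0,0.1]
    - [0.0065,0,-0.0065,0,-4,0,0.1]
    - [0.0065,0,-0.0065,0,-4,0,0.1]
    - [0.0065,0,-0.0065,0,-4,0,0.1]
    - [0,0,0,0,0,0,0.1]

```text
t: 15.25
tcp_pos: [0.5548, 0.2141, 0.0769]
tool_rot: [0.04, 0.974, 0.009, -0.224]
force: [-1.2, 0.3, -2.3]
finger_gap: 0.578
gripper_force: 23.9
```

```bash
cat > pl.py <<'E'
from h import *
from st import *
d=snap("scene"); P=pts(d).reshape(-1,3); Cc=d["image"].reshape(-1,3).astype(int)
r=P-C; X,Y,z=r@ex,r@ey,P[:,2]
k=(abs(X)<.11)&(abs(Y)<.035)&(z>.017)&(z<.029)&(Cc.min(1)>75)
print("base",k.sum(),"X",X[k].min().round(4),X[k].max().round(4),"Y",Y[k].min().round(4),Y[k].max().round(4),"z med",np.median(z[k]).round(4), "toe z",np.median(z[k&(X>.075)]).round(4))
E
python3 st.py; python3 pl.py
```

```text
q [ 0.135  0.869  1.33   0.096  1.386 -1.393] tilt 25.89 rel hinge [0.1248 0.0004 0.0399] F [-1.2  0.3 -2.3] gap 0.578 y-axis err -0.04 t 15.25
base 438 X -0.0947 0.0954 Y -0.0348 0.0277 z med 0.0253 toe z 0.0248
```

Request:
drive_tool:
  plan:
    - [0.0065,0,-0.0065,0,-4,0,0.1]
    - [0.0065,0,-0.0065,0,-4,0,0.1]
    - [0.0065,0,-0.0065,0,-4,0,0.1]
    - [0.0065,0,-0.0065,0,-4,0,0.1]
    - [0.0065,0,-0.0065,0,-4,0,0.1]
    - [0.0065,0,-0.0065,0,-4,0,0.1]
    - [0,0,0,0,0,0,0.1]

```text
t: 16.0
tcp_pos: [0.5276, 0.2161, 0.123]
tool_rot: [0.041, 0.999, 0.001, -0.018]
force: [-0.6, -0.1, -4.2]
finger_gap: 0.578
gripper_force: 23.8
```

```bash
python3 st.py; python3 pl.py; python3 - <<'E'
from kin import *
from station import manip
from st import state,H,ex,Z
s,T,tilt,r=state(); q0=s["q"]
# pivot point on plate at TCP-frame offset; test fixed tilt floors
h=np.array([.0965,0,.0895]); th0=39.98-tilt; print("plate",th0)
c=.0055
for fl in(0,-4,-8,-12,-16,-20):
    q=q0; o=[]
    for th in np.arange(th0,110,3):
        t=max(39.98-th,fl); a=np.radians(th); pl=np.cos(a)*ex+np.sin(a)*Z
        T=tool(np.radians(t),np.radians(-4.7)); z=T.apply([0,0,1]); q,e=ik(H+.127*pl-.008*z+np.array([0,0,0]),T,q); o.append((e<.005,q))
    b=[i for i,x in enumerate(o) if not x[0]]; print(fl,"fail at",th0+3*b[0] if b else None,q.round(2),np.abs(np.diff([x[1] for x in o],axis=0)).max(0).round(2))
E
```

```text
q [ 0.188  0.633  1.653  0.012  0.892 -1.309] tilt 2.11 rel hinge [0.0974 0.0002 0.086 ] F [-0.6 -0.1 -4.2] gap 0.578 y-axis err -0.02 t 16.0
base 658 X -0.0951 0.0941 Y -0.0333 0.0308 z med 0.0254 toe z 0.0251
plate 37.768821913386056
0 fail at None [ 0.28  0.43  1.94 -0.    0.77 -1.21] [0.01 0.02 0.03 0.01 0.05 0.02]
-4 fail at None [ 0.3   0.42  1.98 -0.04  0.68 -1.16] [0.01 0.03 0.04 0.02 0.07 0.03]
-8 fail at None [ 0.32  0.4   2.02 -0.1   0.59 -1.09] [0.01 0.03 0.04 0.03 0.07 0.03]
-12 fail at None [ 0.34  0.4   2.06 -0.18  0.5  -1.  ] [0.01 0.03 0.04 0.03 0.07 0.04]
-16 fail at None [ 0.36  0.39  2.1  -0.3   0.41 -0.87] [0.01 0.03 0.04 0.06 0.07 0.07]
-20 fail at None [ 0.38  0.4   2.14 -0.5   0.33 -0.65] [0.01 0.03 0.04 0.08 0.07 0.09]
```

Request:
drive_tool:
  plan:
    - [0.0065,0,-0.0065,0,-4,0,0.1]
    - [0.0065,0,-0.0065,0,-4,0,0.1]
    - [0.0065,0,-0.0065,0,-4,0,0.1]
    - [0.0065,0,-0.0065,0,-4,0,0.1]
    - [0.0065,0,-0.0065,0,-4,0,0.1]
    - [0,0,0,0,0,0,0.1]
    - [0,0,0,0,0,0,0.1]

```text
t: 16.75
tcp_pos: [0.4949, 0.2189, 0.1512]
tool_rot: [0.041, 0.987, -0.007, 0.156]
force: [-0.6, 0.1, 0.9]
finger_gap: 0.58
gripper_force: 24.1
```

```bash
python3 st.py; python3 pl.py; python3 - <<'E'
from st import *
s,T,tilt,r=state(); th0=39.98-tilt; t=np.radians(tilt)
x=np.array([-np.cos(t),np.sin(t)]); z=np.array([-np.sin(t),-np.cos(t)])
piv=np.array([r[0],r[2]])+.008*z; print("plate",th0,"pivot",piv.round(4),np.hypot(*piv),np.degrees(np.arctan2(piv[1],piv[0])))
rad=np.hypot(*piv); a0=np.arctan2(piv[1],piv[0])
for k in range(0,54,4):
    d=lambda k:rad*np.array([np.cos(a0+np.radians(k)),np.sin(a0+np.radians(k))])
    v=d(k+4)-d(k); print(th0.round(1)+k+4,"tx %.4f tz %.4f"%(v@x,v@z))
E
```

```text
q [ 0.266  0.5    1.925 -0.254  0.434 -1.007] tilt -17.95 rel hinge [0.0646 0.0003 0.1142] F [-0.6  0.1  0.9] gap 0.58 y-axis err 0.04 t 16.75
base 699 X -0.0919 0.094 Y -0.0342 0.0302 z med 0.0255 toe z 0.0243
plate 57.92811802933131 pivot [0.0673 0.1065] 0.12597521866536612 57.732151352433746
61.9 tx 0.0059 tz -0.0066
65.9 tx 0.0063 tz -0.0061
69.9 tx 0.0067 tz -0.0057
73.9 tx 0.0071 tz -0.0052
77.9 tx 0.0074 tz -0.0047
81.9 tx 0.0077 tz -0.0042
85.9 tx 0.0080 tz -0.0036
89.9 tx 0.0083 tz -0.0030
93.9 tx 0.0084 tz -0.0025
97.9 tx 0.0086 tz -0.0019
101.9 tx 0.0087 tz -0.0013
105.9 tx 0.0088 tz -0.0006
109.9 tx 0.0088 tz -0.0000
113.9 tx 0.0088 tz 0.0006
```

Request:
drive_tool:
  plan:
    - [0.0029,0,-0.0034,0,0,0,0.1]
    - [0.003,0,-0.0032,0,0,0,0.1]
    - [0.0031,0,-0.0031,0,0,0,0.1]
    - [0.0032,0,-0.003,0,0,0,0.1]
    - [0,0,0,0,0,0,0.1]

```text
t: 17.3
tcp_pos: [0.4769, 0.2199, 0.1598]
tool_rot: [0.041, 0.987, -0.007, 0.155]
force: [-0.3, -0.4, -3.4]
finger_gap: 0.58
gripper_force: 23.4
```

```bash
python3 st.py; python3 pl.py
```

```text
q [ 0.279  0.469  1.954 -0.26   0.439 -0.989] tilt -17.9 rel hinge [ 0.0467 -0.0002  0.1228] F [-0.3 -0.4 -3.4] gap 0.58 y-axis err -0.0 t 17.3
base 715 X -0.0919 0.0946 Y -0.0342 0.0304 z med 0.0255 toe z 0.0253
```

Request:
drive_tool:
  plan:
    - [0.0067,0,-0.0057,0,0,0,0.1]
    - [0.0071,0,-0.0052,0,0,0,0.1]
    - [0.0074,0,-0.0047,0,0,0,0.1]
    - [0.0077,0,-0.0042,0,0,0,0.1]
    - [0.008,0,-0.0036,0,0,0,0.1]
    - [0,0,0,0,0,0,0.1]

```text
t: 17.95
tcp_pos: [0.4336, 0.2233, 0.1706]
tool_rot: [0.04, 0.987, -0.007, 0.155]
force: [-1.5, -0.4, -2.7]
finger_gap: 0.581
gripper_force: 22.5
```

```bash
python3 st.py; python3 pl.py
```

```text
q [ 0.317  0.414  2.027 -0.293  0.429 -0.922] tilt -17.85 rel hinge [ 0.0032 -0.0003  0.1336] F [-1.5 -0.4 -2.7] gap 0.581 y-axis err -0.02 t 17.95
base 686 X -0.1057 0.082 Y -0.0348 0.0316 z med 0.0261 toe z 0.0239
```

```bash
python3 - <<'E'
from h import *
a=snap("scene")["image"][80:260,280:480,::-1]; b=snap("top")["image"][100:270,120:280,::-1]
cv2.imwrite("pics/j6.png",np.hstack([cv2.resize(a,(440,400)),cv2.resize(b,(350,400))]))
E
```

```text
(no output)
```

View pics/j6.png

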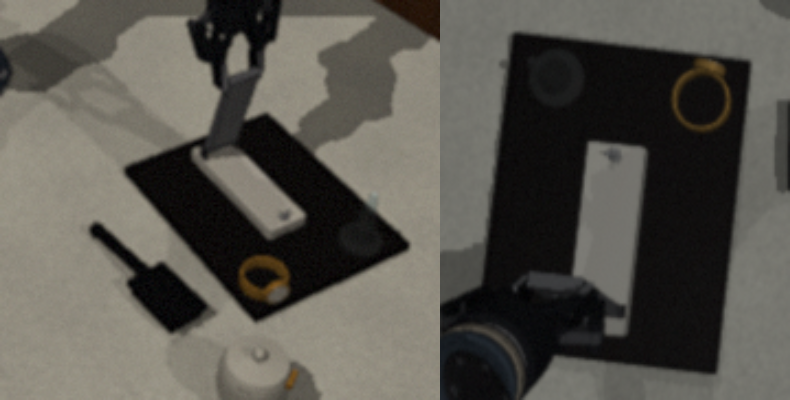

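The left view shows the plate held at nearly upright with the base flat, but the base has slid about 12 mm towards the robot. I'll slide it back while the plate is still gripped, then pivot with a lighter grip.

Request:
drive_tool:
  plan:
    - [-0.003,0,0.001,0,0,0,0.1]
    - [-0.003,0,0.001,0,0,0,0.1]
    - [-0.003,0,0.001,0,0,0,0.1]
    - [-0.0025,0,0.0008,0,0,0,0.1]
    - [0,0,0,0,0,0,0.1]

```text
t: 18.6
tcp_pos: [0.4488, 0.2225, 0.1708]
tool_rot: [0.041, 0.987, -0.006, 0.157]
force: [-0.6, -0.8, -3.1]
finger_gap: 0.58
gripper_force: 22.5
```

```bash
cat >> pl.py <<'E'
m=(abs(Y)<.03)&(z>.05)&(z<.115)&(abs(X+.06)<.12)
if m.sum()>30:
    # front face of the plate (nearest toe per z): line fit
    A=np.polyfit(z[m],X[m],1); print("plate pts",m.sum(),"angle",np.degrees(np.arctan2(1,A[0])).round(1),"X at z=.04",np.polyval(A,.04).round(4))
E
python3 st.py; python3 pl.py
```

```text
q [ 0.304  0.425  2.    -0.278  0.438 -0.948] tilt -18.04 rel hinge [1.840e-02 1.000e-04 1.338e-01] F [-0.6 -0.8 -3.1] gap 0.58 y-axis err 0.05 t 18.6
base 692 X -0.0904 0.0988 Y -0.0344 0.0311 z med 0.0263 toe z 0.0256
plate pts 204 angle 80.2 X at z=.04 -0.0625
```

Request:
drive_tool:
  plan:
    - [0,0,0.0015,0,0,0,0.12]
    - [0,0,0,0,0,0,0.13]
    - [0,0,0,0,0,0,0.14]

```text
t: 18.95
tcp_pos: [0.4485, 0.2225, 0.1692]
tool_rot: [0.041, 0.987, -0.006, 0.156]
force: [0.0, 0.7, -2.7]
finger_gap: 0.575
gripper_force: 22.5
```

Request:
drive_tool:
  plan:
    - [0,0,0,0,0,0,0.15]
    - [0,0,0,0,0,0,0.15]

```text
t: 19.15
tcp_pos: [0.4485, 0.2226, 0.1693]
tool_rot: [0.041, 0.987, -0.006, 0.156]
force: [-0.6, -0.0, -2.4]
finger_gap: 0.579
gripper_force: 22.5
```

```bash
python3 st.py; python3 pl.py
```

```text
q [ 0.304  0.428  2.001 -0.28   0.435 -0.946] tilt -18.0 rel hinge [1.810e-02 1.000e-04 1.323e-01] F [-0.6 -0.  -2.4] gap 0.579 y-axis err 0.02 t 19.15
base 732 X -0.0895 0.0984 Y -0.0348 0.0315 z med 0.0257 toe z 0.0257
plate pts 205 angle 80.9 X at z=.04 -0.0621
```

Request:
drive_tool:
  plan:
    - [0,0,0.001,0,0,0,0.15]
    - [0,0,0.001,0,0,0,0.155]
    - [0,0,0,0,0,0,0.155]

```text
t: 19.5
tcp_pos: [0.4505, 0.2225, 0.1685]
tool_rot: [0.041, 0.987, -0.006, 0.158]
force: [0.0, -2.2, 5.3]
finger_gap: 0.579
gripper_force: 22.7
```

Request:
drive_tool:
  plan:
    - [0,0,0.001,0,0,0,0.155]
    - [0,0,0,0,0,0,0.155]

```text
t: 19.7
tcp_pos: [0.4516, 0.2227, 0.1682]
tool_rot: [0.04, 0.986, -0.006, 0.159]
force: [0.2, -2.8, 8.1]
finger_gap: 0.575
gripper_force: 23.0
```

Request:
drive_tool:
  plan:
    - [0.004,0,-0.0019,0,0,0,0.155]
    - [0.004,0,-0.0017,0,0,0,0.155]
    - [0.0041,0,-0.0016,0,0,0,0.155]
    - [0,0,0,0,0,0,0.155]

```text
t: 20.1
tcp_pos: [0.4383, 0.2241, 0.1693]
tool_rot: [0.04, 0.986, -0.006, 0.159]
force: [1.7, -2.7, 5.9]
finger_gap: 0.579
gripper_force: 22.6
```

```bash
python3 st.py; python3 pl.py
```

```text
q [ 0.315  0.42   2.024 -0.3    0.417 -0.916] tilt -18.33 rel hinge [0.0078 0.0008 0.1323] F [ 1.7 -2.7  5.9] gap 0.579 y-axis err -0.01 t 20.1
base 730 X -0.0871 0.0978 Y -0.0343 0.0324 z med 0.0257 toe z 0.0252
plate pts 218 angle 84.8 X at z=.04 -0.0624
```

Request:
drive_tool:
  plan:
    - [0.0042,0,-0.0014,0,0,0,0.155]
    - [0.0042,0,-0.0013,0,0,0,0.155]
    - [0.0043,0,-0.0012,0,0,0,0.155]
    - [0.0043,0,-0.001,0,0,0,0.155]
    - [0,0,0,0,0,0,0.155]

```text
t: 20.65
tcp_pos: [0.4199, 0.2256, 0.1683]
tool_rot: [0.04, 0.987, -0.006, 0.158]
force: [0.0, -2.0, 5.6]
finger_gap: 0.578
gripper_force: 22.3
```

```bash
python3 st.py; python3 pl.py
```

```text
q [ 0.333  0.408  2.058 -0.325  0.401 -0.873] tilt -18.24 rel hinge [-0.0106  0.0007  0.1313] F [ 0.  -2.   5.6] gap 0.578 y-axis err 0.01 t 20.65
base 746 X -0.0883 0.0983 Y -0.034 0.0321 z med 0.0254 toe z 0.0249
plate pts 245 angle 91.4 X at z=.04 -0.063
```

Request:
drive_tool:
  plan:
    - [0.0043,0,-0.0009,0,0,0,0.155]
    - [0.0043,0,-0.0008,0,0,0,0.155]
    - [0.0044,0,-0.0007,0,0,0,0.155]
    - [0.0044,0,-0.0005,0,0,0,0.155]
    - [0,0,0,0,0,0,0.155]

```text
t: 21.2
tcp_pos: [0.4011, 0.2267, 0.1648]
tool_rot: [0.041, 0.987, -0.006, 0.157]
force: [-0.1, -1.5, 6.2]
finger_gap: 0.578
gripper_force: 22.1
```

```bash
python3 st.py; python3 pl.py
```

```text
q [ 0.352  0.403  2.093 -0.358  0.38  -0.821] tilt -18.06 rel hinge [-0.0295  0.0003  0.1278] F [-0.1 -1.5  6.2] gap 0.578 y-axis err 0.01 t 21.2
base 749 X -0.089 0.099 Y -0.0349 0.0308 z med 0.0256 toe z 0.0256
plate pts 285 angle 99.6 X at z=.04 -0.063
```

Request:
drive_tool:
  plan:
    - [0.0044,0,-0.0004,0,0,0,0.155]
    - [0.0044,0,-0.0003,0,0,0,0.155]
    - [0,0,0,0,0,0,0.155]

```text
t: 21.55
tcp_pos: [0.3921, 0.2273, 0.1623]
tool_rot: [0.041, 0.987, -0.006, 0.156]
force: [-1.0, -1.8, 4.4]
finger_gap: 0.577
gripper_force: 21.8
```

Request:
drive_tool:
  plan:
    - [0.003,0,0,0,0,0,0.155]
    - [0,0,0,0,0,0,0.155]

```text
t: 21.75
tcp_pos: [0.3896, 0.2274, 0.1614]
tool_rot: [0.041, 0.987, -0.006, 0.156]
force: [-0.4, -1.1, 5.1]
finger_gap: 0.579
gripper_force: 21.8
```

```bash
python3 st.py; python3 pl.py
```

```text
q [ 0.365  0.403  2.116 -0.386  0.363 -0.779] tilt -17.99 rel hinge [-0.0409  0.0002  0.1244] F [-0.4 -1.1  5.1] gap 0.579 y-axis err 0.0 t 21.75
base 754 X -0.0867 0.0987 Y -0.0337 0.0312 z med 0.0257 toe z 0.025
plate pts 301 angle 105.4 X at z=.04 -0.0621
```

Request:
drive_tool:
  plan:
    - [0.003,0,0.0001,0,0,0,0.155]
    - [0,0,0,0,0,0,0.155]

```text
t: 22.0
tcp_pos: [0.3869, 0.2277, 0.1605]
tool_rot: [0.041, 0.987, -0.006, 0.156]
force: [-0.4, -1.6, 5.4]
finger_gap: 0.579
gripper_force: 21.8
```

Request:
drive_tool:
  plan:
    - [0.003,0,0.0002,0,0,0,0.155]
    - [0,0,0,0,0,0,0.155]

```text
t: 22.2
tcp_pos: [0.3842, 0.2279, 0.1593]
tool_rot: [0.041, 0.987, -0.006, 0.156]
force: [-0.4, -0.1, 5.5]
finger_gap: 0.573
gripper_force: 21.8
```

```bash
python3 st.py; python3 pl.py
```

```text
q [ 0.372  0.405  2.127 -0.404  0.352 -0.754] tilt -18.0 rel hinge [-0.0464  0.0002  0.1223] F [-0.4 -0.1  5.5] gap 0.573 y-axis err 0.03 t 22.2
base 761 X -0.0874 0.0988 Y -0.0345 0.0319 z med 0.0255 toe z 0.0253
plate pts 305 angle 107.5 X at z=.04 -0.0621
```

Request:
drive_tool:
  plan:
    - [0.003,0,0.0002,0,0,0,0.155]
    - [0,0,0,0,0,0,0.155]
    - [0,0,-0.0012,0,0,0,0.155]
    - [0,0,0,0,0,0,0.155]

```text
t: 22.65
tcp_pos: [0.3809, 0.2281, 0.159]
tool_rot: [0.041, 0.987, -0.007, 0.156]
force: [-0.1, 1.1, 1.0]
finger_gap: 0.573
gripper_force: 21.3
```

```bash
python3 st.py; python3 pl.py
```

```text
q [ 0.376  0.404  2.133 -0.41   0.35  -0.745] tilt -17.94 rel hinge [-4.97e-02  1.00e-04  1.22e-01] F [-0.1  1.1  1. ] gap 0.573 y-axis err 0.03 t 22.65
base 761 X -0.092 0.0972 Y -0.0339 0.0311 z med 0.0254 toe z 0.0249
plate pts 307 angle 107.5 X at z=.04 -0.065
```

The plate's angle has stopped changing and the base began to follow, so it is on its stop. Letting go and retreating along the plate.

Request:
drive_tool:
  plan:
    - [0,0,0,0,0,0,0.25]
    - [0,0,0,0,0,0,0.4]
    - [0,0,0,0,0,0,0.7]
    - [0,0,0,0,0,0,0.8]
    - [0,0,-0.005,0,0,0,0.8]
    - [0,0,-0.015,0,0,0,0.8]
    - [0,0,-0.025,0,0,0,0.8]
    - [0,0,-0.03,0,0,0,0.8]
    - [0,0,-0.03,0,0,0,0.8]
    - [0,0,0,0,0,0,0.8]

```text
t: 23.7
tcp_pos: [0.3495, 0.2317, 0.2627]
tool_rot: [0.04, 0.986, -0.005, 0.16]
force: [0.4, -0.6, -0.3]
finger_gap: 0.897
gripper_force: 0.0
```

```bash
python3 st.py; python3 pl.py; python3 - <<'E'
from h import *
a=snap("scene")["image"][80:260,280:480,::-1]; b=snap("top")["image"][100:270,120:280,::-1]
cv2.imwrite("pics/j7.png",np.hstack([cv2.resize(a,(440,400)),cv2.resize(b,(350,400))]))
E
```

```text
q [ 0.42   0.15   2.058 -0.243  0.663 -0.897] tilt -18.38 rel hinge [-0.0813  0.0011  0.2257] F [ 0.4 -0.6 -0.3] gap 0.897 y-axis err 0.04 t 23.7
base 764 X -0.0925 0.0963 Y -0.0344 0.0306 z med 0.0256 toe z 0.0252
plate pts 316 angle 109.5 X at z=.04 -0.0655
```

View pics/j7.png

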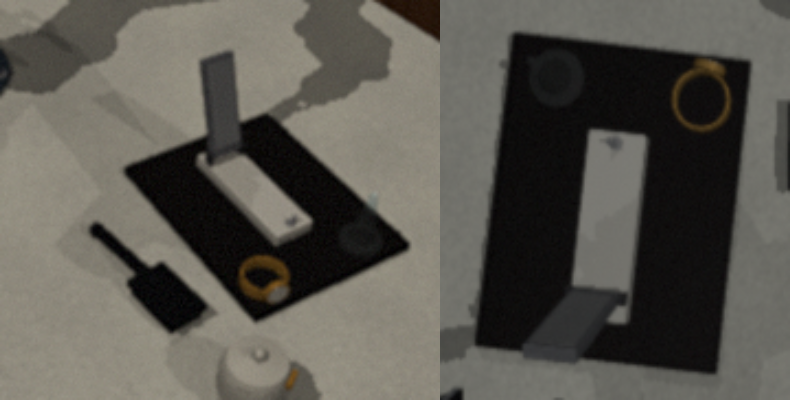

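Both views show the plate leaning back on its stop at 109.5°, standing by itself. The base is flat and square in the tray, with the toe towards the bed. The cone, watch, brush and pot haven't moved, and the gripper is clear.

```bash
python3 -c "
from station import manip
print(manip.sign_off())"
```

```text
the job is handed in; nothing more can be done
None
```

The job is handed in at about 24 s: the stand sits flat and square in the tray, wholly inside the rim with its toggle end towards the bed, and the mirror leans back on its stop by itself; during the swing the base slid about 12 mm and I slid it back to within about 2 mm.

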